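# Slide the bottom packer out of the wide magazine

## Task

Two gravity magazines of plywood packers stand on the bench. From the one with the wide packers, slide the bottom packer, which already peeks out of the slot, straight out along the run-out board without lifting it off, so that the packers above drop down behind it. Leave it lying wholly on the board, in line with the magazine and completely clear of the slot, let go of it, and leave the narrow packers alone.

Things in the scene. Friction and masses are not known exactly. Their poses are not given: they have to be found in the camera images.
- wide_magazine: fixed magazine of the wide packers: grey board (own x -230 to +138 mm, 100 wide, 12 thick) with four steel corner posts 58 mm high above it round a stack of four. Origin at bench level, mid-width, under the outer face of the front posts. Packers slide out to own -x, roughly towards the robot. The front posts' lips end 17 mm above the board: only the bottom packer passes (2 mm side play)
- wide0_mid (a point): centre (half-way up) of the bottom wide packer, a loose plywood plate 120 mm long (own x, along the magazine's x), 56 wide, 12 thick, 35 to 70 g, flat on the board. Its end peeks 36 to 42 mm out of the slot over the free run-out, with room to pinch it across its width from above. It slides with a newton or two
- wide3_mid (a point): centre of the top wide packer, last of the four, same size; 54 mm above the bench at the start, 42 mm once the stack has dropped by one. The stacked packers tip back a little while the bottom one is drawn and settle flat by themselves once it is clear
- narrow0_mid (a point): centre of the bottom narrow packer (120 x 28 x 12 mm), peeking out of the other magazine (same build, board 72 mm wide), which stands to the left or the right; leave alone
Things that resemble listed ones, but are neither listed nor needed, are in the scene too. Leave any green look-alike of the part that bears wide0_mid alone.

How it is judged:
At the end, for the whole second after the job is handed in: The bottom wide packer lies flat on the run-out board, its centre 58 to 167 mm out from the front posts, within 20 mm and 11 degrees of the board's centre line; the top packer lies level in the magazine, 12 mm (give or take 5) lower than at the start (x of wide0_mid in the frame of wide_magazine between -0.167 and -0.058 m and y of wide0_mid in the frame of wide_magazine between -0.02 and 0.02 m and z of wide0_mid in the frame of wide_magazine between 0.014 and 0.022 m and angle between the x axis of wide0_mid and the x axis of wide_magazine, either way round below 0.2 rad and z of wide3_mid in the frame of wide_magazine between 0.036 and 0.047 m and x of wide3_mid in the frame of wide_magazine between 0.055 and 0.078 m and angle between wide3_mid's own z axis and vertical below 0.08 rad); the robot touches nothing.
It fails at once if the wide bottom packer is lifted more than 25 mm off the run-out board (z of wide0_mid in the frame of wide_magazine above 0.043 m).
It fails at once if the bottom narrow packer is moved by more than 10 mm (distance of narrow0_mid from where it was at the start of the episode above 0.01 m).
It also fails if it takes over 40 s, if anything falls off the work surface, if the arm or the gripper's body presses on something with over 40 N, if the wrist force passes 120 N, or if a joint passes its speed limit or range.

## Robot

A 6-joint arm with a two-finger parallel gripper is mounted at the origin on the work surface. World frame = base frame: x ahead of the robot, y to its left, z up, the work surface at z = 0. Lengths are in m, angles in rad, forces in N, time in s.
With the tool pointing down it reaches from about 0.3 to 0.825 m from the base axis. Payload 5.4 kg.
Tool frame: the origin (TCP) lies on the mounting face of the last link; the fingertips stand 190 mm ahead of it and the grasp point (between the pads) lies 171 mm ahead of it (grasp_offset is the distance from the TCP to the grasp point, in m); z points along the fingers, y is the line along which they close (so a half turn about z gives the same grasp; the last joint's range is limited). The gripper opens to 92 mm and grips with 3 to 60 N. Pads are 20 mm wide; open, the fingers measure 128 mm over their backs; the gripper's body (75 mm by 189 mm) begins 69 mm behind the grasp point.
Start: joints at [-1.422, 0.158, 1.597, -0, 1.386, -0.21], TCP at [0.202, -0.538, 0.405] pointing down, gripper open.
Joint ranges: [-2.91, 2.91], [-0.94, 2.29], [0.18, 2.7], [-1.29, 4.43], [0.17, 2.64], [-3, 3]. Speed limits (rad/s): [2.57, 2.57, 3.14, 3.14, 3.14, 3.14].

## Interface

Orientations are given as a unit quaternion [w, x, y, z].
In Python, from station import state, camera, calibration, job_done, grasp_offset gives the robot as it stands.
- The arm moves only by the tool play_rows, never from a script. Its argument "deltas" is a list of rows, each a list of 6 numbers: the shift along the tool's x, y, z normalised to -1 to 1, where 1 is 250 mm, then the turn, a rotation vector about the tool's x, y, z normalised to -1 to 1, where 1 is pi/4 rad. In form: [[x, y, z, rx, ry, rz], ...]. A call has 1 to 20 rows; each row shifts and turns the commanded pose from where the row before left it, along the tool's axes as they then stand; what a row does not reach is not made up. A row lasts 1/12 s, in which the tool goes at most 41.7 mm and 7.16 degrees, less where a joint would pass 70% of its speed; a pose out of reach is approached as far as the arm can. A call with a number of a shift or a turn outside -1 to 1 is refused whole. A call with a gripper value outside its range is refused whole. "fingers" is the gripper command: -1 is fully open, 1 is shut, values between are in proportion, set as the call begins (left out, the last holds). The fingers move at their own pace and stop on an object; "squeeze" is the grip in N (left out, the last holds). Time passes only in rows, so rows that do not move let the fingers close. It gives the time, the measured TCP pose, the force, the opening and the grip force at its end, in the units of the state.
- state(): the state, without advancing time (a new reading comes with each control period).
- camera(name): name is "side" or "top" or "wrist"; returns the picture (480x640x3 uint8, blue, green, red); there is no depth.
- calibration(name): a dict with "intrinsics" (3x3 intrinsics, pixels), "extrinsics" (4x4, takes a point from world to camera coordinates). Camera axes: x right, y up, looking along -z (the intrinsics and any distortion apply to the point x, -y, -z); pixel columns grow to the right and rows downward; lengths in m; the calibration is good to about 2 mm. A picture is of the moment at which its call begins: read the wrist's pose just before it. calibration takes no time and is no camera call; for the wrist camera it gives the pose at the moment of the call.
- job_done(): hands the job in; it is judged then, once.
The state is a dict: "time_s": time; "q": joint angles; "qvel": joint speeds; "joint_torque": joint torques, N m; "tcp_pos": TCP position; "ee_rot": TCP orientation; "ft_force": force on the tool from outside, world axes, zero at the start; "ft_torque": the same for the moment, N m; "gripper_width": opening from 0.0 (shut) to 1.0 (fully open); "grip_force": force on a finger pad.
Only numpy, scipy, OpenCV 4.12 (cv2) and the standard library are available. Lean on these libraries where they do the work, as an engineer would, in place of code of your own. Each camera call takes 0.05 s, during which the arm holds its last target. There are 200 camera calls.

## Working session

There is one attempt and no reset: what is moved stays moved. The work goes in short steps, Python scripts to look and compute and a tool call to move; the robot and the scene stay as the last step left them, time stands still between calls to the robot, and variables do not carry over. Pictures are saved under pics/ and viewed, at most 10 in all, crops included, and the job is handed in when it is done.

Besides the shell and the picture viewer there is one more tool, called after "Call:" as name(argument=value, ...), one argument or row to a line, values as JSON. play_rows: Moves the arm, as the interface text tells. Its arguments: {"type":"object","properties":{"deltas":{"type":"array"},"fingers":{"type":"number"},"squeeze":{"type":"number"}},"required":["deltas"]}

```bash
mkdir -p pics; python3 - <<'E'
from station import *
import cv2
for n in("top","side"):
    cv2.imwrite(f"pics/{n}0.png",camera(n)); print(n,calibration(n))
print(state())
E
```

```text
top {'intrinsics': array([[478.37338708,   0.        , 316.18044649],
       [  0.        , 478.37338708, 235.52709437],
       [  0.        ,   0.        ,   1.        ]]), 'extrinsics': array([[ 0.00147506, -0.99980331, -0.01977802, -0.07254232],
       [ 0.98116804, -0.00237315,  0.19314153, -0.65443685],
       [-0.19315048, -0.01969046,  0.98097155, -0.87998431],
       [ 0.        ,  0.        ,  0.        ,  1.        ]])}
side {'intrinsics': array([[495.74459389,   0.        , 318.77113591],
       [  0.        , 495.74459389, 244.22169834],
       [  0.        ,   0.        ,   1.        ]]), 'extrinsics': array([[-0.99507718, -0.09832551,  0.01238963,  0.64205822],
       [ 0.07219485, -0.63356429,  0.77031435, -0.17543788],
       [-0.06789192,  0.7674167 ,  0.63754396, -0.96573435],
       [ 0.        ,  0.        ,  0.        ,  1.        ]])}
{'time_s': 0.1, 'q': array([-1.42211363e+00,  1.58983496e-01,  1.59803540e+00, -3.45421267e-06,
        1.38620383e+00, -2.10118539e-01]), 'qvel': array([-3.10654654e-05, -3.12742668e-04, -3.33629467e-03, -3.16464311e-04,
        3.30390150e-04,  1.95407122e-04]), 'joint_torque': array([-8.71800767e-04, -3.86503601e+01, -3.22961748e+01,  7.01076072e-02,
        3.39079485e-02, -4.63277672e-05]), 'tcp_pos': array([ 0.2018469 , -0.53815856,  0.40385406]), 'ee_rot': array([-8.14704062e-04,  9.83950440e-01,  1.78440097e-01,  2.33355829e-05]), 'ft_force': array([-0.42948889,  0.09570413,  0.39053755]), 'ft_torque': array([-0.02205038, -0.02770384, -0.00992752]), 'grip_force': 0.0, 'gripper_width': 0.9983054995218392}
```

View pics/top0.png

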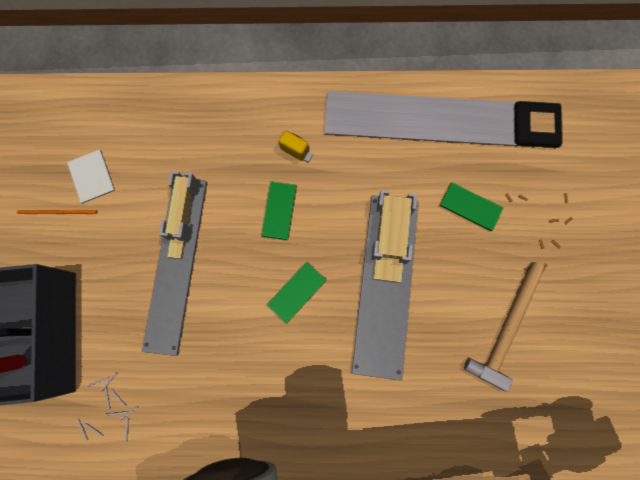

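View pics/side0.png

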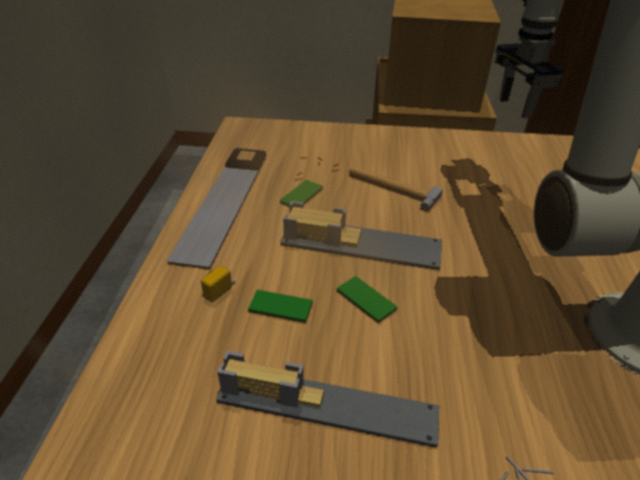

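Top view: the candidates are the wide packer end at (389,270), the narrow packer end at (176,247), and green plates at (279,211), (297,292) and (471,206). I choose the plywood one at (389,270), on the wider board, and check it in a close crop.

```bash
python3 - <<'E'
import cv2
a=cv2.imread("pics/top0.png")[185:385,340:430]
b=cv2.resize(a[:110],None,fx=5,fy=5,interpolation=cv2.INTER_CUBIC)
c=cv2.resize(a[150:],None,fx=5,fy=5,interpolation=cv2.INTER_CUBIC)
c=cv2.copyMakeBorder(c,0,300,0,0,cv2.BORDER_CONSTANT)
o=cv2.hconcat([b,c[:550,:345]]); print(o.shape); cv2.imwrite("pics/crop.png",o)
E
```

```text
(550, 795, 3)
```

View pics/crop.png

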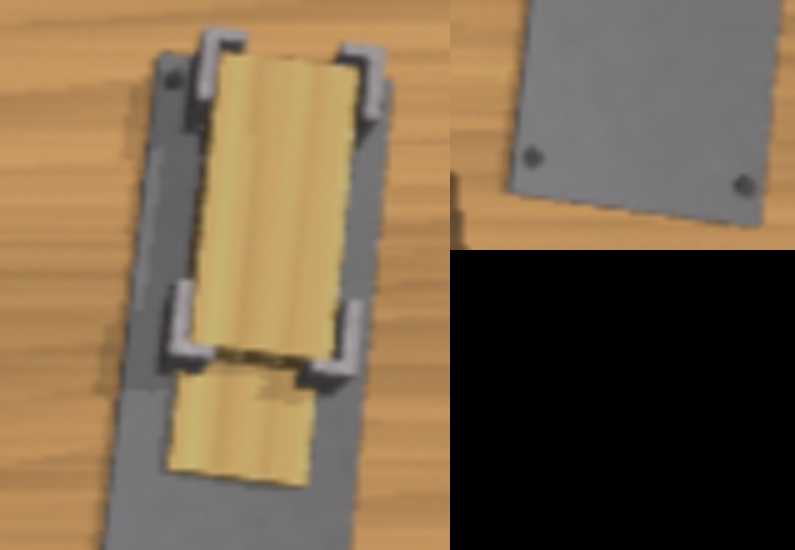

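The crop confirms it: a plywood packer about 56 mm wide sticks out of the slot, with its front corners at (373.6,279) and (401.4,282.4). The board corners are at (352,373), (402.4,380.4), (371.6,195.4) and (418,201).

```bash
cat > h.py <<'E'
import numpy as np, cv2
from station import *
from scipy.spatial.transform import Rotation as R
def ray(n,uv,z,cal=None):
    c=cal or calibration(n);E=c["extrinsics"];K=c["intrinsics"]
    d=np.array([(uv[0]-K[0,2])/K[0,0],-(uv[1]-K[1,2])/K[1,1],-1.])
    o=-E[:3,:3].T@E[:3,3];d=E[:3,:3].T@d
    return o+d*(z-o[2])/d[2]
E
python3 - <<'E'
from h import *
from scipy.optimize import least_squares
P=np.array([ray("top",u,.012)[:2] for u in[(352,373),(402.4,380.4),(371.6,195.4),(418,201)]])
L=np.array([[-.23,.05],[-.23,-.05],[.138,.05],[.138,-.05]])
f=lambda p:(L@np.array([[np.cos(p[2]),np.sin(p[2])],[-np.sin(p[2]),np.cos(p[2])]])+p[:2]-P).ravel()
s=least_squares(f,[.5,0,0]);print(P,s.x,s.fun*1e3)
x,y,t=s.x;Rm=np.array([[np.cos(t),-np.sin(t)],[np.sin(t),np.cos(t)]])
for u in[(373.6,279),(401.4,282.4)]:
    q=ray("top",u,.024)[:2];print(q,Rm.T@(q-[x,y]))
print("grasp",Rm@[-.020,0]+[x,y], R.from_quat(state()["ee_rot"],scalar_first=True).as_matrix(), np.degrees(t))
E
```

```text
[[ 0.38882453 -0.14265716]
 [ 0.37517024 -0.24096127]
 [ 0.75047981 -0.18865494]
 [ 0.73788178 -0.28568036]] [ 0.60872902 -0.22023275 -0.12520339] [-2.05130963  0.754623   -0.88468152 -0.15849286  1.41281194  0.79784032
  1.52317921 -1.39397045]
[ 0.57259385 -0.18783972] [-0.03989744  0.02762703]
[ 0.56572297 -0.24341254] [-0.03977479 -0.02836879]
grasp [ 0.58888557 -0.21773522] [[ 9.36318262e-01  3.51152462e-01 -2.44829630e-04]
 [ 3.51152386e-01 -9.36316936e-01  1.61158485e-03]
 [ 3.36673858e-04 -1.59492883e-03 -9.99998671e-01]] -7.17362599842211
```

The board fit is good to 2 mm. The magazine is at (0.609,-0.220), yaw -7.2°, with the packer end at own x -40 mm. I'll turn the tool and move over to own x ≈ -26 mm, staying high.

Call:
play_rows(
  deltas=[
    [0, 0, 0, 0, 0, 0.1544],
    [0, 0, 0, 0, 0, 0.1544],
    [0, 0, 0, 0, 0, 0.1544],
    [0, 0, 0, 0, 0, 0.1544],
    [0.0845, -0.0915, 0, 0, 0, 0],
    [0.0845, -0.0915, 0, 0, 0, 0],
    [0.0845, -0.0915, 0, 0, 0, 0],
    [0.0845, -0.0915, 0, 0, 0, 0],
    [0.0845, -0.0915, 0, 0, 0, 0],
    [0.0845, -0.0915, 0, 0, 0, 0],
    [0.0845, -0.0915, 0, 0, 0, 0],
    [0.0845, -0.0915, 0, 0, 0, 0],
    [0.0845, -0.0915, 0, 0, 0, 0],
    [0.0845, -0.0915, 0, 0, 0, 0],
    [0.0845, -0.0915, 0, 0, 0, 0],
    [0.0845, -0.0915, 0, 0, 0, 0],
    [0.0845, -0.0915, 0, 0, 0, 0],
    [0.0845, -0.0915, 0, 0, 0, 0],
    [0.0845, -0.0915, 0, 0, 0, 0],
    [0.0845, -0.0915, 0, 0, 0, 0],
  ],
  fingers=-1,
  squeeze=10,
)

```text
time_s: 1.77
tcp_pos: [0.5842, -0.2165, 0.4041]
ee_rot: [-0.0, 0.998, -0.063, -0.0]
ft_force: [0.0, 0.0, 0.0]
gripper_width: 0.997
grip_force: 0.0
```

```bash
cat >> h.py <<'E'
M=np.array([.60873,-.22023]);t=-.1252
def rep(goal_own,z):
    s=state();m=R.from_quat(s["ee_rot"],scalar_first=True).as_matrix()
    g=np.r_[np.array([[np.cos(t),-np.sin(t)],[np.sin(t),np.cos(t)]])@goal_own+M,z]
    print(s["time_s"],s["tcp_pos"],"own",np.array([[np.cos(t),np.sin(t)],[-np.sin(t),np.cos(t)]])@(s["tcp_pos"][:2]-M))
    print("shift/250",m.T@(g-s["tcp_pos"])/.25,"yaw err deg",np.degrees(np.arctan2(m[1,0],m[0,0])-t),"tilt",m[:,2],s["ft_force"],s["gripper_width"],s["grip_force"])
E
python3 - <<'E'
from h import *
rep([-.026,0],.206)
cv2.imwrite("pics/w1.png",camera("wrist"))
c=calibration("wrist");print(c)
E
```

```text
1.7667 [ 0.58421884 -0.2165268   0.40411973] own [-0.02478174  0.00061343]
shift/250 [-0.00413236  0.00276238  0.79248213] yaw err deg -0.054381646704781565 tilt [-8.76022552e-04  4.97819222e-04 -9.99999492e-01] [0.01796791 0.01031685 0.04786775] 0.9973445737365325 0.0
{'intrinsics': array([[366.31596767,   0.        , 321.13063206],
       [  0.        , 366.31596767, 233.83025104],
       [  0.        ,   0.        ,   1.        ]]), 'extrinsics': array([[-0.12368215, -0.99231803, -0.00276633, -0.13788162],
       [ 0.95302903, -0.11800756, -0.27894424, -0.55303539],
       [ 0.27647496, -0.03713681,  0.96030331, -0.56263352],
       [ 0.        ,  0.        ,  0.        ,  1.        ]])}
```

View pics/w1.png

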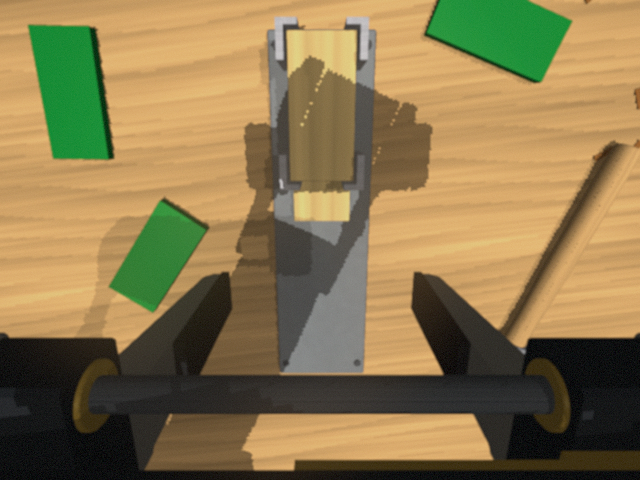

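The wrist view shows the packer end at (294–350, 221), centred between the fingers (centre about 322), and nothing in the way on either side. Descending, then closing gently.

Call:
play_rows(
  deltas=[
    [-0.004, 0.0028, 0.1, 0, 0, 0],
    [0, 0, 0.1, 0, 0, 0],
    [0, 0, 0.1, 0, 0, 0],
    [0, 0, 0.1, 0, 0, 0],
    [0, 0, 0.1, 0, 0, 0],
    [0, 0, 0.1, 0, 0, 0],
    [0, 0, 0.08, 0, 0, 0],
    [0, 0, 0.06, 0, 0, 0],
    [0, 0, 0.032, 0, 0, 0],
    [0, 0, 0.02, 0, 0, 0],
    [0, 0, 0, 0, 0, 0],
    [0, 0, 0, 0, 0, 0],
  ],
)

```text
time_s: 2.82
tcp_pos: [0.5825, -0.2186, 0.2074]
ee_rot: [0.0, 0.998, -0.063, 0.0]
ft_force: [0.4, -0.5, -0.2]
gripper_width: 0.999
grip_force: 0.0
```

Call:
play_rows(
  deltas=[
    [0, 0, 0, 0, 0, 0],
    [0, 0, 0, 0, 0, 0],
    [0, 0, 0, 0, 0, 0],
    [0, 0, 0, 0, 0, 0],
    [0, 0, 0, 0, 0, 0],
    [0, 0, 0, 0, 0, 0],
    [0, 0, 0, 0, 0, 0],
    [0, 0, 0, 0, 0, 0],
    [0, 0, 0, 0, 0, 0],
    [0, 0, 0, 0, 0, 0],
  ],
  fingers=1,
  squeeze=12,
)

```text
time_s: 3.65
tcp_pos: [0.5823, -0.2183, 0.2069]
ee_rot: [-0.0, 0.998, -0.063, 0.0]
ft_force: [-0.7, 1.2, 2.3]
gripper_width: 0.607
grip_force: 12.0
```

```bash
python3 - <<'E'
from h import *
rep([-.146,0],.206)
E
```

```text
3.65 [ 0.58226802 -0.21833663  0.2068817 ] own [-0.02649128 -0.00142585]
shift/250 [-0.47804    -0.00525707  0.00352558] yaw err deg -0.05343486283863135 tilt [ 2.14737869e-05  1.37139508e-04 -9.99999990e-01] [-0.71384567  1.2227192   2.25992145] 0.6074339687975835 11.979323029518127
```

The opening is 56 mm at 12 N, so the packer is gripped. Pulling it straight out by about 120 mm.

Call:
play_rows(
  deltas=[
    [-0.01, 0, 0, 0, 0, 0],
    [-0.02, 0, 0, 0, 0, 0],
    [-0.028, 0, 0, 0, 0, 0],
    [-0.028, 0, 0, 0, 0, 0],
    [-0.028, 0, 0, 0, 0, 0],
    [-0.028, 0, 0, 0, 0, 0],
    [-0.028, 0, 0, 0, 0, 0],
    [-0.028, 0, 0, 0, 0, 0],
    [-0.028, 0, 0, 0, 0, 0],
    [-0.028, 0, 0, 0, 0, 0],
    [-0.028, 0, 0, 0, 0, 0],
    [-0.028, 0, 0, 0, 0, 0],
    [-0.028, 0, 0, 0, 0, 0],
    [-0.028, 0, 0, 0, 0, 0],
    [-0.028, 0, 0, 0, 0, 0],
    [-0.028, 0, 0, 0, 0, 0],
    [-0.028, 0, 0, 0, 0, 0],
    [-0.02, 0, 0, 0, 0, 0],
    [-0.01, 0, 0, 0, 0, 0],
    [0, 0, 0, 0, 0, 0],
  ],
)

```text
time_s: 5.32
tcp_pos: [0.4626, -0.2033, 0.2069]
ee_rot: [-0.0, 0.998, -0.063, -0.0]
ft_force: [-0.9, -0.9, 6.0]
gripper_width: 0.61
grip_force: 11.9
```

```bash
python3 - <<'E'
from h import *
rep([-.146,0],.206)
a=cv2.resize(camera("side")[190:290,260:460],None,fx=4,fy=4,interpolation=cv2.INTER_CUBIC)
cv2.imwrite("pics/s2.png",a)
E
```

```text
5.3167 [ 0.46258294 -0.20328534  0.20685096] own [-0.14711906 -0.00143782]
shift/250 [ 0.00447231 -0.00575632  0.00340046] yaw err deg -0.06482002616956402 tilt [-7.55592430e-04  1.03160021e-04 -9.99999709e-01] [-0.91797621 -0.9112042   5.99833571] 0.610328913378078 11.946626901626587
```

View pics/s2.png

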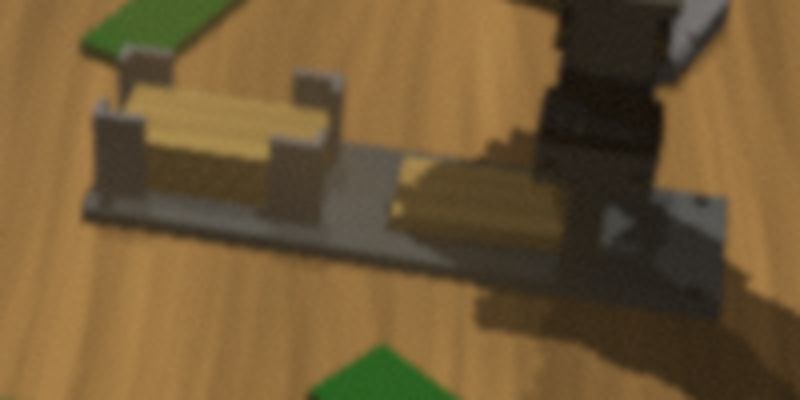

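The packer lies on the board, clear of the slot (its rear end is at crop x≈400, the posts end at ≈325). The stack has dropped and looks level. Releasing, then rising.

Call:
play_rows(
  deltas=[
    [0, 0, 0, 0, 0, 0],
    [0, 0, 0, 0, 0, 0],
    [0, 0, 0, 0, 0, 0],
    [0, 0, 0, 0, 0, 0],
    [0, 0, 0, 0, 0, 0],
    [0, 0, 0, 0, 0, 0],
    [0, 0, 0, 0, 0, 0],
    [0, 0, 0, 0, 0, 0],
  ],
  fingers=-1,
)

```text
time_s: 6.03
tcp_pos: [0.4631, -0.2033, 0.2066]
ee_rot: [-0.0, 0.998, -0.063, -0.0]
ft_force: [-0.8, -0.4, 0.2]
gripper_width: 0.999
grip_force: 0.0
```

Call:
play_rows(
  deltas=[
    [0, 0, -0.03, 0, 0, 0],
    [0, 0, -0.06, 0, 0, 0],
    [0, 0, -0.08, 0, 0, 0],
    [0, 0, -0.1, 0, 0, 0],
    [0, 0, -0.1, 0, 0, 0],
    [0, 0, -0.1, 0, 0, 0],
    [0, 0, -0.1, 0, 0, 0],
    [0, 0, -0.1, 0, 0, 0],
    [0, 0, 0, 0, 0, 0],
    [0, 0, 0, 0, 0, 0],
    [0, 0, 0, 0, 0, 0],
  ],
)

```text
time_s: 6.95
tcp_pos: [0.4629, -0.2031, 0.3737]
ee_rot: [-0.0, 0.998, -0.063, -0.0]
ft_force: [-0.6, 0.1, -0.3]
gripper_width: 1.002
grip_force: 0.0
```

```bash
python3 - <<'E'
from h import *
rep([-.146,0],.206)
a=cv2.resize(camera("side")[190:290,260:460],None,fx=4,fy=4,interpolation=cv2.INTER_CUBIC)
np.save("cw.npy",calibration("wrist")["extrinsics"])
w=cv2.resize(camera("wrist")[0:400],(640,400))
cv2.imwrite("pics/s3.png",cv2.resize(cv2.vconcat([a[:300],cv2.resize(w,(800,500))]),None,fx=.75,fy=.75))
E
```

```text
6.95 [ 0.46289728 -0.20309756  0.37367992] own [-0.14683063 -0.00121225]
shift/250 [ 0.00382505 -0.00454972  0.67071911] yaw err deg -0.05963225608268089 tilt [-6.93940892e-04  5.43066593e-04 -9.99999612e-01] [-0.62749521  0.11837747 -0.33682214] 1.00162652029342 0.0
```

View pics/s3.png

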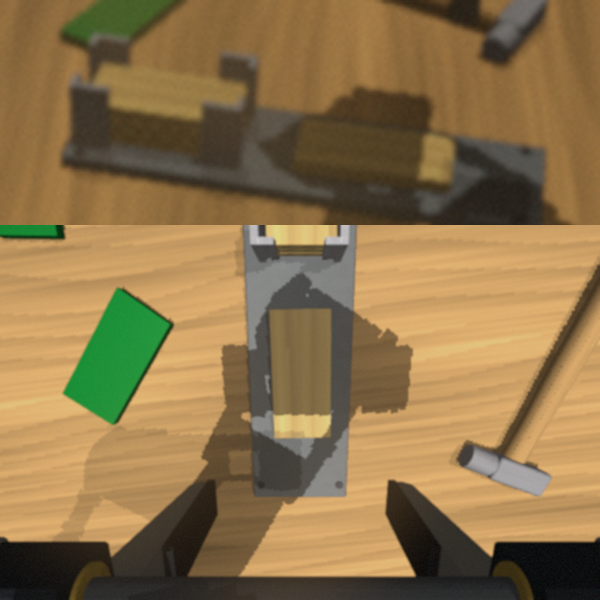

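The packer lies flat and in line on the board (wrist crop x 270–331, y 308–437), well clear of the slot. Its centre is about 100 mm out. The stack is down and level, and the gripper is clear.

```bash
python3 -c "
from station import *
print(job_done())"
```

```text
the job is handed in; nothing more can be done
None
```

I slid the bottom wide packer out and let go of it. It lies flat on the board about 100 mm out and in line with the magazine; the stack has dropped level, the narrow packers were never touched, and the job is handed in (no verdict was shown).

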